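# Turn the tube carrier over to drain beneath the low shelf

### The arm

A 6-joint arm with a two-finger parallel gripper is mounted at the origin on the work surface. World frame = base frame: x ahead of the robot, y to its left, z up, the work surface at z = 0. Lengths are in m, angles in rad, forces in N, time in s.
With the tool pointing down it reaches from about 0.35 to 0.975 m from the base axis. Payload 4.9 kg.
Tool frame: the origin (TCP) lies midway between the tips of the shut fingers; the grasp point (between the pads) lies 19 mm behind it (ctrl.tcp_to_grasp is the distance from the TCP to the grasp point, in m); z points along the fingers, y is the line along which they close (so a half turn about z gives the same grasp; the last joint's range is limited). The gripper opens to 85 mm and grips with 20 to 120 N. Pads are 22 mm wide; open, the fingers measure 114 mm over their backs; the gripper's body (76 mm by 85 mm) begins 54 mm behind the grasp point. The pads swing forward as they close: fully open they stand 13 mm farther back than shut.
Start: joints at [-1.413, 0.053, 1.613, -0, 1.476, -0.119], TCP at [0.171, -0.601, 0.231] pointing down, gripper open.
Joint ranges: [-3.01, 3.01], [-1.01, 2.22], [0.06, 2.58], [-1.02, 4.17], [0.09, 2.62], [-3.14, 3.14]. Speed limits (rad/s): [2.57, 2.57, 3.14, 3.14, 3.14, 3.14].

### API

Orientations are given as a rotation vector (axis times angle).
In Python, from station import ctrl gives the robot as it stands.
- The arm moves only by the tool move_tool, called after "Request:" as name([rows], argument=value, ...), one row to a line, values as JSON. Schema: {"type":"object","properties":{"plan":{"type":"array","items":{"type":"array","items":{"type":"array","items":{"type":"number"},"minItems":7,"maxItems":7},"minItems":1,"maxItems":20},"minItems":1,"maxItems":1},"clamp_n":{"type":"number"},"only":{"type":"string"},"quiet":{"type":"boolean"},"lines":{"type":"string"}},"required":["plan"],"additionalProperties":false}. plan is a list that holds a single list of rows (three levels of brackets), with 1 to 20 rows, each of 7 numbers: the finger opening in m, then dx, dy, dz in parts of the range, where 1.0 means 800 mm, then a rotation vector rx, ry, rz in parts of the range, where 1.0 means 60 degrees; each row is the pose to reach, as a shift and turn from the pose commanded when the call began, along the tool's axes at that moment; what a row does not reach only later rows make up. A row lasts 1/12 s, in which the tool goes at most 0.0417 m and 0.125 rad, less where a joint would pass 70% of its speed; a pose out of reach is approached as far as the arm can. The fingers move at their own pace and stop on an object; clamp_n is the grip in N (left out, the last holds). Time passes only in rows, so rows that do not move let the fingers close. The tool returns the time, the measured TCP pose, the force, the opening and the grip force at its end. only (a regular expression) keeps the lines of the reply that match it, lines (a string "A,B") keeps lines A to B, and quiet returns only ok. No shift or turn number may pass 1 either way. Input that does not fit is refused with a message, and nothing moves.
- ctrl.get_obs(): the state, without advancing time (a new reading comes with each control period).
- ctrl.get_image(name): name is "scene" or "top" or "wrist"; returns the picture (480x640x3 uint8, red, green, blue); there is no depth.
- ctrl.camera_params(name): a dict with "fx", "fy", "cx", "cy" (pixels), "T" (4x4, takes a point from camera to world coordinates); the wrist camera has in their place "tool_from_camera" (4x4, takes a point from camera to tool coordinates, whose origin is the TCP and whose axes are the flange's). Camera axes: x right, y down, z forward; pixel columns grow to the right and rows downward; lengths in m; the calibration is good to about 2 mm. A picture is of the moment at which its call begins: read the wrist's pose just before it. camera_params takes no time and is no camera call.
- ctrl.finish_job(): hands the job in; it is judged then, once.
The state is a dict: "t": time; "q": joint angles; "dq": joint speeds; "effort": joint torques, N m; "tool_pos": TCP position; "tool_rot": TCP orientation; "contact_force": force on the tool from outside, world axes, zero at the start; "wrist_torque": the same for the moment, N m; "opening": finger opening in m; "grip_force": force on a finger pad.
Only numpy, scipy, OpenCV 4.12 (cv2) and the standard library are available. Lean on these libraries where they do the work, as an engineer would, in place of code of your own. Each camera call takes 0.05 s, during which the arm holds its last target. There are 200 camera calls.

### The job

Beneath the clear low shelf stand two white swing-over carriers: one full of rinsed sample tubes, the other holding an empty shallow tray. Turn the tube carrier right over by its handle bar, about its hinge, until it lies fully down on the other side with the tubes mouth down to drain. Lower it gently all the way instead of letting it fall, and leave the tray carrier and the shelf alone.

Things in the scene. Friction and masses are not known exactly. Their poses are not given: they have to be found in the camera images.
- tube_carrier (a joint): Hinge of the tube carrier: white plate 120 (along hinge) x 92 x 6 mm with 20 open tubes. Level hinge 50 mm above the bench, running in under the shelf. 0: flat on the robot's left (+y) of the hinge, mouths up, as it starts; grows up and over to pi: flat on the right, turned over, on its stop. Swings freely and falls by its weight (0.18-0.35 kg); its edge sweeps to 152 mm above the bench.
- tube_grip (a point): On the axis of the tube carrier's handle, a round steel bar 10 mm thick pointing to the robot, parallel to the hinge: 17 mm from its free end, 70 mm in front of the shelf's edge, 50 mm above the bench at both ends of the swing. x: along the hinge, under the shelf; y: from hinge to bar; z: up at the start, down when turned. The hinge line is 85 mm away along -y. The bar can turn in the fingers.
- tray_carrier (a joint): Hinge of the other carrier, about 280 mm left or right of the tube carrier under the same shelf: same plate, handle bar and grey stand (140 x 210 mm, a steel drip tray on its right half), but holding one empty shallow tray (108 x 78 x 14 mm) instead of tubes. Same joint values; starts at 0 and stays there.
- shelf: Fixed low shelf of clear plastic over both carriers: 150 mm deep (x), 700 wide (y), 8 thick, underside 172 and top 180 mm above the bench, on aluminium side panels at its two ends, open front and back, a few bottles on it. Origin on the bench under its centre; x away from the robot, y left, z up. The hinges run along its x.

How it is judged:
At the end, for the whole second after the job is handed in: The tube carrier lies turned over on the other side of its hinge, within 10 degrees of fully down (joint above 2.96 rad), at rest, and the tray carrier still lies where it was (joint below 0.15 rad) (value of joint tube_carrier above 2.96 rad and velocity of joint tube_carrier between -0.1 and 0.1 rad/s and value of joint tray_carrier below 0.15 rad); the robot touches nothing.
It fails at once if the tube carrier is let fall or slammed: it swings faster than 6 rad/s (velocity of joint tube_carrier above 6 rad/s or velocity of joint tube_carrier below -6 rad/s).
It fails at once if the tray carrier is raised by more than 0.3 rad (value of joint tray_carrier above 0.3 rad).
It fails at once if the robot pushes on the shelf with more than 10 N (contact force between any of the arm, the fingers and shelf above 10 N).
It also fails if it takes over 38 s, if anything falls off the work surface, if the arm or the gripper's body presses on something with over 40 N, if the wrist force passes 120 N, or if a joint passes its speed limit or range.

## Working session

There is one attempt and no reset: what is moved stays moved. The work goes in short steps, Python scripts to look and compute and a tool call to move; the robot and the scene stay as the last step left them, time stands still between calls to the robot, and variables do not carry over. Pictures are saved under pics/ and viewed, at most 10 in all, crops included, and the job is handed in when it is done.

```bash
ls; mkdir -p pics
```

Run:
```python
from station import ctrl
import cv2
for n in("scene","top"):
    cv2.imwrite(f"pics/{n}0.png",ctrl.get_image(n)[:,:,::-1])
    print(n,ctrl.camera_params(n))
print(ctrl.camera_params("wrist"));o=ctrl.get_obs();print(o)
```

```text
pics
station.py
scene {'fx': 435.9138671136952, 'fy': 435.9138671136952, 'cx': 321.8254486414423, 'cy': 236.13124229062907, 'T': array([[-0.69942468, -0.68380982,  0.20786834,  0.46266436],
       [-0.71469868,  0.6678376 , -0.20784305,  0.18307755],
       [ 0.00330282, -0.29393378, -0.95582008,  0.69848848],
       [ 0.        ,  0.        ,  0.        ,  1.        ]])}
top {'fx': 600.1618642544892, 'fy': 600.1618642544892, 'cx': 316.2513389229947, 'cy': 244.1985517373638, 'T': array([[-0.00763069, -0.99697907,  0.07729487,  0.52826349],
       [-0.99942072,  0.00503996, -0.03365731,  0.04344755],
       [ 0.03316607, -0.07750692, -0.99644001,  0.77274684],
       [ 0.        ,  0.        ,  0.        ,  1.        ]])}
{'fx': 385.2137499396724, 'fy': 385.2137499396724, 'cx': 317.3253766155503, 'cy': 243.97851679529478, 'tool_from_camera': array([[ 8.77243750e-04, -9.54925373e-01, -2.96844676e-01,
         7.49208897e-02],
       [ 9.99999020e-01,  5.13777809e-04,  1.30244352e-03,
        -6.47195173e-04],
       [-1.09122415e-03, -2.96845528e-01,  9.54924888e-01,
        -1.43059989e-01],
       [ 0.00000000e+00,  0.00000000e+00,  0.00000000e+00,
         1.00000000e+00]])}
{'t': 0.1, 'q': array([-1.41301168e+00,  5.32969598e-02,  1.61414733e+00, -3.48711721e-06,
        1.47601770e+00, -1.18974237e-01]), 'dq': array([-0.00131873, -0.00081931, -0.00363447,  0.00201789, -0.00017002,
        0.00089916]), 'effort': array([ 6.47475772e-04, -3.94903100e+01, -3.71365786e+01, -1.44119854e-04,
        3.88187109e-03, -1.29580391e-05]), 'tool_pos': array([ 0.17070019, -0.60065065,  0.23018777]), 'tool_rot': array([-3.10971052e+00, -4.33088455e-01,  6.23911469e-05]), 'contact_force': array([ 0.29344884,  0.56698373, -0.31618115]), 'wrist_torque': array([ 0.00076301, -0.02288906,  0.05777174]), 'grip_force': 0.0, 'opening': 0.08550997695932312}
```

View pics/scene0.png

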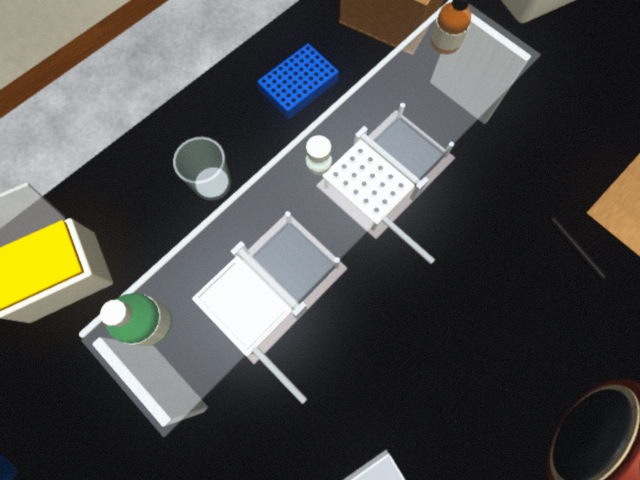

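View pics/top0.png

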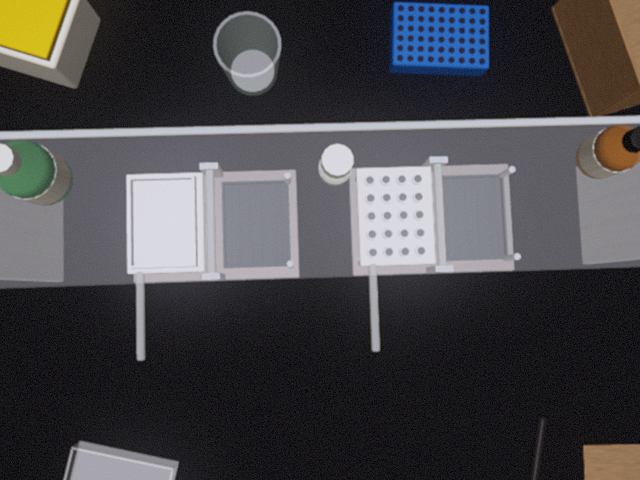

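The scene shows the tube carrier on the right: its bar runs from top-view pixel (373,265) to a free end at (376,351), and from scene pixel (385,218) to (433,262). The tray carrier is on the left, its bar ending at top (141,360). Next I'll triangulate the tube bar.

Create h.py:
```python
import numpy as np,cv2
from station import ctrl
def ray(n,uv):
    p=ctrl.camera_params(n);d=np.array([(uv[0]-p["cx"])/p["fx"],(uv[1]-p["cy"])/p["fy"],1])
    return p["T"][:3,3],p["T"][:3,:3]@d
def bar(n,img,a,b):
    "sub-pixel axis of the bright bar near segment a-b, and its free end at b"
    m=np.zeros(img.shape[:2],np.uint8);cv2.line(m,a,b,255,19)
    g=((img.min(2)>90)&(m>0)).astype(np.uint8)
    k,l,s,_=cv2.connectedComponentsWithStats(g);i=1+np.argmax(s[1:,4])
    ys,xs=np.nonzero(l==i);P=np.c_[xs,ys].astype(np.float32)
    vx,vy,x,y=cv2.fitLine(P,cv2.DIST_HUBER,0,.01,.01).ravel();d=np.array([vx,vy])
    if d@(np.array(b)-a)<0:d=-d
    c=np.array([x,y]);t=(P-c)@d
    return c+d*(t.max()+.5),d,c+d*t.min(),len(P)
def tri(r1,r2):
    A=np.c_[r1[1],-r2[1]];s=np.linalg.lstsq(A,r2[0]-r1[0],rcond=None)[0]
    p,q=r1[0]+s[0]*r1[1],r2[0]+s[1]*r2[1];return (p+q)/2,np.linalg.norm(p-q)
```

Run:
```python
from h import *
np.set_printoptions(precision=4,suppress=True)
T=cv2.imread("pics/top0.png");S=cv2.imread("pics/scene0.png")
for nm,(ta,tb),(sa,sb) in (("tube",((374,275),(376,354)),((392,226),(436,265))),("tray",((140,282),(141,364)),((263,358),(308,405)))):
    et,dt,bt,n1=bar("top",T,ta,tb);es,ds,bs,n2=bar("scene",S,sa,sb)
    print(nm,et,bt,es,bs,n1,n2)
    print(" tip",*tri(ray("top",et),ray("scene",es)))
    # axis: intersect the two planes
    n=[np.cross(ray(c,e)[1],ray(c,e-40*d)[1]) for c,e,d in(("top",et,dt),("scene",es,ds))]
    ax=np.cross(*n);ax/=np.linalg.norm(ax);ax*=np.sign(ax[0])
    for back in (10,30,50):
        o,v=ray("top",et-back*dt);s=n[1]@(ctrl.camera_params("scene")["T"][:3,3]-o)/(n[1]@v);print("  pt",o+s*v)
    print(" axis",ax)
# stops/posts, hinge heads & shelf edge
for nm,a,b in(("hinge front",(443,268),(421,184)),("hinge back",(438,160),(362,133))):print(nm,*tri(ray("top",a),ray("scene",b)))
o,v=ray("top",(376,267));print("shelf edge z.18",o+v*(.18-o[2])/v[2])
```

```text
tube [375.1718 351.5771] [372.8172 265.0322] [433.1613 261.71  ] [384.7689 219.1262] 820 494
 tip [ 0.4555 -0.0501  0.0529] 5.1153615899405894e-05
  pt [ 0.4672 -0.05    0.0523]
  pt [ 0.4908 -0.0499  0.0508]
  pt [ 0.5147 -0.0498  0.0493]
 axis [ 0.9981  0.0043 -0.0622]
tray [140.0258 360.5008] [139.989 272.   ] [304.8696 401.9111] [256.198  350.7632] 872 594
 tip [0.4476 0.2281 0.0494] 0.00030774762577148653
  pt [0.4594 0.2283 0.0496]
  pt [0.4828 0.2289 0.0485]
  pt [0.5064 0.2296 0.0474]
 axis [ 0.9985  0.0274 -0.0469]
hinge front [ 0.5547 -0.1348  0.0493] 0.00018124848297033903
hinge back [ 0.6862 -0.1315  0.0521] 0.0018437585587455282
shelf edge z.18 [ 0.5513 -0.0357  0.18  ]
```

Tube bar tip is at (0.456, -0.050, 0.052) and the hinge at y≈-0.134, so the bar is 85 mm out and 50 mm high, as the text says. The grip point is about (0.4725, -0.050, 0.051). Next I'll check the box on the way and compute the approach in tool axes.

Add to h.py:
```python
from scipy.spatial.transform import Rotation as Ro
YAW,TILT=.025,np.radians(20)
RG=Ro.from_euler('z',YAW)*Ro.from_euler('y',-TILT)*Ro.from_rotvec([np.pi,0,0])
def goal(g,R=RG):
    "shift+turn in tool axes from measured pose to put the grasp point at g"
    o=ctrl.get_obs();R0=Ro.from_rotvec(o["tool_rot"])
    tcp=np.array(g)+R.as_matrix()[:,2]*ctrl.tcp_to_grasp
    return np.r_[R0.inv().apply(tcp-o["tool_pos"]),(R0.inv()*R).as_rotvec()]
```

Run:
```python
from h import *
np.set_printoptions(precision=4,suppress=True)
print(tri(ray("top",(584,445)),ray("scene",(588,212))))
for z in(0,.1):
    o,v=ray("scene",(612,440));print("mug",o+v*(z-o[2])/v[2])
print(RG.as_matrix())
print(goal([.38,-.4,.35]),goal([.4725-.055,-.050,.16+.051]),goal([.4725,-.05,.12]))
```

```text
(array([ 0.3289, -0.3221,  0.0026]), np.float64(0.001747143569709001))
mug [ 0.0929 -0.0546  0.    ]
mug [ 0.1459 -0.0206  0.1   ]
[[ 0.9394  0.025   0.3419]
 [ 0.0235 -0.9997  0.0085]
 [ 0.342   0.     -0.9397]]
[ 0.2624 -0.1344 -0.1019 -0.0458  0.3472  0.2489] [ 0.3941 -0.4606  0.0377 -0.0458  0.3472  0.2489] [ 0.4469 -0.4454  0.1287 -0.0458  0.3472  0.2489]
```

The rows are not in the units I measure in: shifts go in shares of 800 mm and turns go in shares of 60 degrees. I convert before sending: -0.452 m is -0.565, -0.42 m is -0.525, 0.347 rad is 0.3314.

Request:
move_tool([
  [[0.085,0.0313,-0.0325,0,0,0,0],[0.085,0.0625,-0.0663,0,0,0,0],[0.085,0.125,-0.1325,0.025,-0.0439,0.3314,0.2378],[0.085,0.1875,-0.2,0.025,-0.0439,0.3314,0.2378],[0.085,0.25,-0.2675,0.0375,-0.0439,0.3314,0.2378],[0.085,0.3125,-0.3338,0.05,-0.0439,0.3314,0.2378],[0.085,0.375,-0.4,0.0625,-0.0439,0.3314,0.2378],[0.085,0.4375,-0.4688,0.0875,-0.0439,0.3314,0.2378],[0.085,0.4875,-0.525,0.1125,-0.0439,0.3314,0.2378],[0.085,0.5275,-0.565,0.1375,-0.0439,0.3314,0.2378],[0.085,0.5275,-0.565,0.1613,-0.0439,0.3314,0.2378],[0.085,0.5275,-0.565,0.1613,-0.0439,0.3314,0.2378],[0.085,0.5275,-0.565,0.1613,-0.0439,0.3314,0.2378],[0.085,0.5275,-0.565,0.1613,-0.0439,0.3314,0.2378],[0.085,0.5275,-0.565,0.1613,-0.0439,0.3314,0.2378],[0.085,0.5275,-0.565,0.1613,-0.0439,0.3314,0.2378],[0.085,0.5275,-0.565,0.1613,-0.0439,0.3314,0.2378],[0.085,0.5275,-0.565,0.1613,-0.0439,0.3314,0.2378],[0.085,0.5275,-0.565,0.1613,-0.0439,0.3314,0.2378],[0.085,0.5275,-0.565,0.1613,-0.0439,0.3314,0.2378]],
], clamp_n=25)

```text
t: 1.77
tool_pos: [0.4533, -0.0522, 0.1029]
tool_rot: [-3.092, -0.036, -0.547]
contact_force: [0.8, 0.2, -0.3]
opening: 0.0851
grip_force: 0.0
```

Run:
```python
from h import *
np.set_printoptions(precision=4,suppress=True)
o=ctrl.get_obs();print(o["q"],goal([.447,-.05,.12]),goal([.4725,-.05,.051]))
cv2.imwrite("pics/w1.png",ctrl.get_image("wrist")[:,:,::-1])
```

```text
[-0.356  -0.5274  2.3436  0.1483  1.0026  1.1317] [-0.     -0.0024  0.0005  0.0032 -0.0009 -0.0009] [ 0.0003 -0.002   0.0741  0.0032 -0.0009 -0.0009]
```

View pics/w1.png

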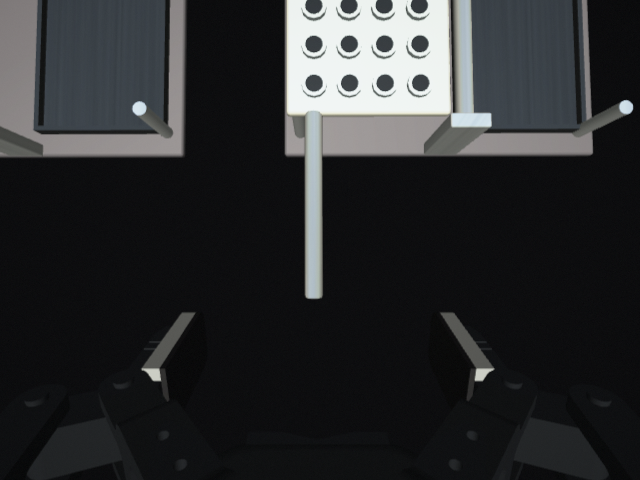

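The wrist view shows the bar centred between the open fingers, free end at (314,297), parallel to tool x. As a check, I'll cross that ray with the top view.

Run:
```python
from h import *
np.set_printoptions(precision=4,suppress=True)
o=ctrl.get_obs();p=ctrl.camera_params("wrist");T=np.eye(4);T[:3,:3]=Ro.from_rotvec(o["tool_rot"]).as_matrix();T[:3,3]=o["tool_pos"]
T=T@p["tool_from_camera"];wr=lambda u,v:(T[:3,3],T[:3,:3]@[(u-p["cx"])/p["fx"],(v-p["cy"])/p["fy"],1])
print("tip",tri(wr(314,297),ray("top",(375.2,351.5))),tri(wr(314,297),ray("scene",(433.2,261.7))))
for uv in((314,297),(314,125)):
    a,b=wr(*uv);print(a+b*(.051-a[2])/b[2])
a,b=wr(471,121);print("hinge front",tri((a,b),ray("top",(443,268))))
```

```text
tip (array([ 0.4556, -0.0505,  0.0505]), np.float64(0.00048491978632587957)) (array([ 0.4556, -0.0506,  0.0517]), np.float64(0.0005380254152434354))
[ 0.4559 -0.0505  0.051 ]
[ 0.5517 -0.0482  0.051 ]
hinge front (array([ 0.5541, -0.1335,  0.0568]), np.float64(0.0010809487238432629))
```

Request:
move_tool([
  [[0.085,0,-0.0025,0.0313,0,0,0],[0.085,0,-0.0025,0.0625,0,0,0],[0.085,0,-0.0025,0.0925,0,0,0],[0.085,0,-0.0025,0.0925,0,0,0],[0.085,0,-0.0025,0.0925,0,0,0],[0,0,-0.0025,0.0925,0,0,0],[0,0,-0.0025,0.0925,0,0,0],[0,0,-0.0025,0.0925,0,0,0],[0,0,-0.0025,0.0925,0,0,0],[0,0,-0.0025,0.0925,0,0,0],[0,0,-0.0025,0.0925,0,0,0],[0,0,-0.0025,0.0925,0,0,0],[0,0,-0.0025,0.0925,0,0,0],[0,0,-0.0025,0.0925,0,0,0],[0,0,-0.0025,0.0925,0,0,0],[0,0,-0.0025,0.0925,0,0,0],[0,0,-0.0025,0.0925,0,0,0]],
], clamp_n=25)

```text
t: 3.23
tool_pos: [0.4788, -0.0495, 0.0334]
tool_rot: [3.093, 0.04, 0.546]
contact_force: [-2.8, -4.3, 2.4]
opening: 0.0092
grip_force: 25.8
```

Run:
```python
from h import *
np.set_printoptions(precision=4,suppress=True)
o=ctrl.get_obs();R0=Ro.from_rotvec(o["tool_rot"]);g=o["tool_pos"]-R0.as_matrix()[:,2]*ctrl.tcp_to_grasp;print("grasp",g)
ry=np.array([-np.sin(YAW),np.cos(YAW),0]);r=.085
for k in range(0,13):
    a=np.pi*k/12;print(k,R0.inv().apply(r*((np.cos(a)-1)*ry+np.sin(a)*np.array([0,0,1]))).round(4))
cv2.imwrite("pics/w2.png",ctrl.get_image("wrist")[:,:,::-1])
```

```text
grasp [ 0.4724 -0.0496  0.051 ]
0 [0. 0. 0.]
1 [ 0.0075  0.003  -0.0207]
2 [ 0.0145  0.0116 -0.0399]
3 [ 0.0205  0.0252 -0.0564]
4 [ 0.0251  0.0428 -0.069 ]
5 [ 0.028   0.0634 -0.0769]
6 [ 0.029   0.0854 -0.0795]
7 [ 0.0279  0.1074 -0.0767]
8 [ 0.025   0.1278 -0.0686]
9 [ 0.0203  0.1454 -0.0559]
10 [ 0.0143  0.1588 -0.0393]
11 [ 0.0072  0.1672 -0.02  ]
12 [-0.0003  0.17    0.0007]
```

View pics/w2.png

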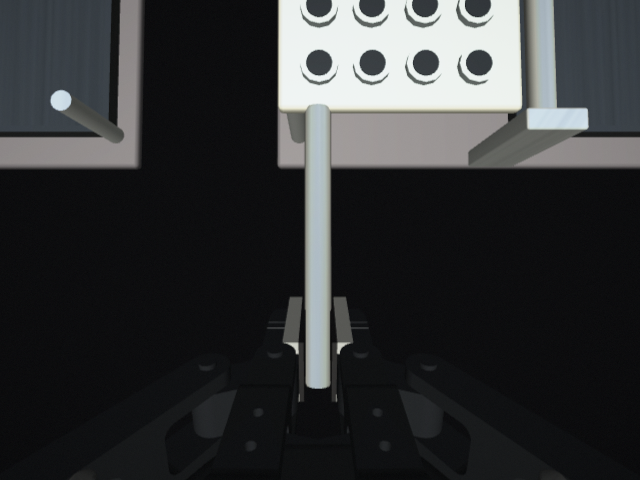

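The fingers hold the bar (tip at (318,387), opening about 9 mm). Next I'll lift along the arc to 45° and check forces.

Request:
move_tool([
  [[0,0.0048,0.0009,-0.013,0,0,0],[0,0.0094,0.0038,-0.0259,0,0,0],[0,0.0139,0.0081,-0.0381,0,0,0],[0,0.0181,0.0145,-0.0499,0,0,0],[0,0.0221,0.022,-0.0606,0,0,0],[0,0.0256,0.0315,-0.0705,0,0,0],[0,0.0256,0.0315,-0.0705,0,0,0],[0,0.0256,0.0315,-0.0705,0,0,0]],
])

```text
t: 3.95
tool_pos: [0.4793, -0.0721, 0.0942]
tool_rot: [-3.086, -0.038, -0.545]
contact_force: [-2.3, 11.1, 7.0]
opening: 0.009
grip_force: 24.9
```

Run:
```python
from h import *
np.set_printoptions(precision=4,suppress=True)
o=ctrl.get_obs();R0=Ro.from_rotvec(o["tool_rot"]);g=o["tool_pos"]-R0.as_matrix()[:,2]*ctrl.tcp_to_grasp;print("grasp",g,o["q"],o["wrist_torque"])
cv2.imwrite("pics/w3.png",ctrl.get_image("wrist")[:,:,::-1])
```

```text
grasp [ 0.4729 -0.0723  0.1118] [-0.3849 -0.4109  2.2824  0.1714  0.9558  1.0845] [1.601  0.1988 0.5946]
```

View pics/w3.png

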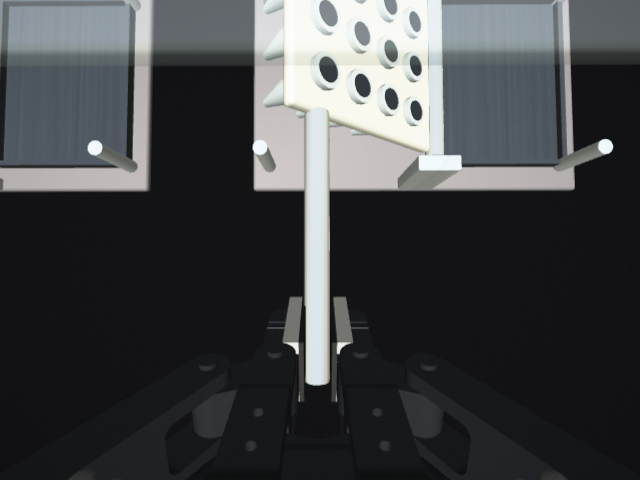

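At 45° the plate is tilted and the grip holds, with force about 13 N. I'll raise the arc centre slightly and go on to 120°.

Scaled: 0.1017 m is 0.1271, 0.0917 m is 0.1146.

Request:
move_tool([
  [[0,0.0038,0.0094,-0.0104,0,0,0],[0,0.0064,0.0209,-0.0176,0,0,0],[0,0.0085,0.0334,-0.0234,0,0,0],[0,0.01,0.0465,-0.0276,0,0,0],[0,0.011,0.0601,-0.0301,0,0,0],[0,0.0113,0.074,-0.031,0,0,0],[0,0.011,0.0879,-0.0301,0,0,0],[0,0.01,0.1015,-0.0276,0,0,0],[0,0.0085,0.1146,-0.0234,0,0,0],[0,0.0064,0.1271,-0.0176,0,0,0],[0,0.0064,0.1271,-0.0176,0,0,0],[0,0.0064,0.1271,-0.0176,0,0,0]],
])

```text
t: 5.0
tool_pos: [0.4821, -0.1763, 0.1091]
tool_rot: [-3.093, -0.038, -0.547]
contact_force: [2.2, -0.6, 2.4]
opening: 0.0089
grip_force: 26.4
```

Run:
```python
from h import *
np.set_printoptions(precision=4,suppress=True)
o=ctrl.get_obs();R0=Ro.from_rotvec(o["tool_rot"]);g=o["tool_pos"]-R0.as_matrix()[:,2]*ctrl.tcp_to_grasp;print("grasp",g,o["q"],o["wrist_torque"])
cv2.imwrite("pics/w4.png",ctrl.get_image("wrist")[:,:,::-1])
```

```text
grasp [ 0.4756 -0.1764  0.1267] [-0.6067 -0.3259  2.1943  0.2401  0.9976  0.837 ] [-0.2583 -0.1141 -0.0309]
```

View pics/w4.png

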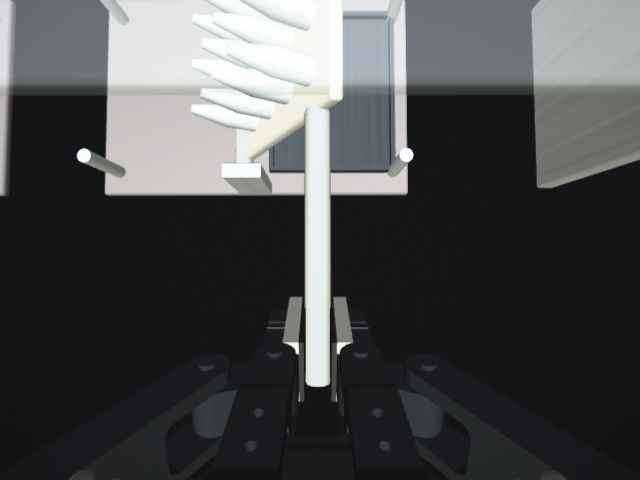

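The carrier is past the top at about 120°, the grip is good and forces are low. Now I'll lower it to the stop, slower at the end.

Scaled: 0.0714 m is 0.0893, 0.0692 m is 0.0865.

Request:
move_tool([
  [[0,-0.0026,0.0115,0.0073,0,0,0],[0,-0.0058,0.022,0.0159,0,0,0],[0,-0.0094,0.0311,0.0258,0,0,0],[0,-0.0133,0.0389,0.0365,0,0,0],[0,-0.0176,0.045,0.0483,0,0,0],[0,-0.022,0.0495,0.0606,0,0,0],[0,-0.0244,0.0511,0.0669,0,0,0],[0,-0.0268,0.0523,0.0735,0,0,0],[0,-0.0291,0.0529,0.08,0,0,0],[0,-0.0304,0.0531,0.0834,0,0,0],[0,-0.0315,0.0531,0.0865,0,0,0],[0,-0.0325,0.0531,0.0893,0,0,0],[0,-0.0325,0.0531,0.0893,0,0,0],[0,-0.0325,0.0531,0.0893,0,0,0]],
])

```text
t: 6.22
tool_pos: [0.4831, -0.2195, 0.0318]
tool_rot: [3.092, 0.038, 0.547]
contact_force: [4.3, -5.2, -0.7]
opening: 0.0089
grip_force: 29.0
```

Run:
```python
from h import *
np.set_printoptions(precision=4,suppress=True)
o=ctrl.get_obs();R0=Ro.from_rotvec(o["tool_rot"]);g=o["tool_pos"]-R0.as_matrix()[:,2]*ctrl.tcp_to_grasp;print("grasp",g,o["wrist_torque"])
cv2.imwrite("pics/w5.png",ctrl.get_image("wrist")[:,:,::-1])
```

```text
grasp [ 0.4767 -0.2195  0.0493] [-0.7732 -0.4639 -0.2848]
```

View pics/w5.png

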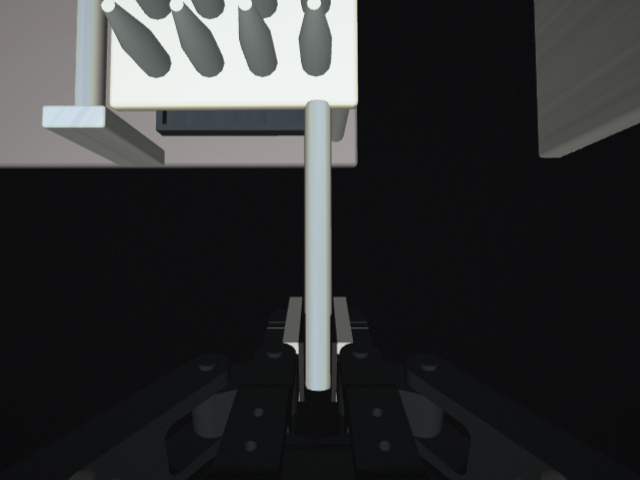

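The carrier lies flat, plate level and bar at z = 0.049. I'll open, back out along the tool and check.

Scaled: -0.12 m is -0.15, -0.09 m is -0.1125.

Request:
move_tool([
  [[0.04,0,0,0,0,0,0],[0.04,0,0,0,0,0,0],[0.04,0,0,0,0,0,0],[0.06,0,0,0,0,0,0],[0.06,0,0,0,0,0,0],[0.06,0,0,0,0,0,0],[0.06,0,0,-0.0125,0,0,0],[0.06,0,0,-0.0375,0,0,0],[0.06,0,0,-0.075,0,0,0],[0.06,0,0,-0.1125,0,0,0],[0.06,0,0,-0.15,0,0,0],[0.06,0,0,-0.15,0,0,0],[0.06,0,0,-0.15,0,0,0],[0.06,0,0,-0.15,0,0,0]],
])

```text
t: 7.43
tool_pos: [0.4413, -0.2185, 0.1445]
tool_rot: [-3.091, -0.039, -0.545]
contact_force: [-0.8, 0.1, -1.3]
opening: 0.0596
grip_force: 0.0
```

Run:
```python
from h import *
a=ctrl.get_image("top")[:,:,::-1];b=ctrl.get_image("scene")[:,:,::-1]
cv2.imwrite("pics/end.png",cv2.resize(np.hstack([a,b]),(800,300)))
```

```text
(no output)
```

View pics/end.png

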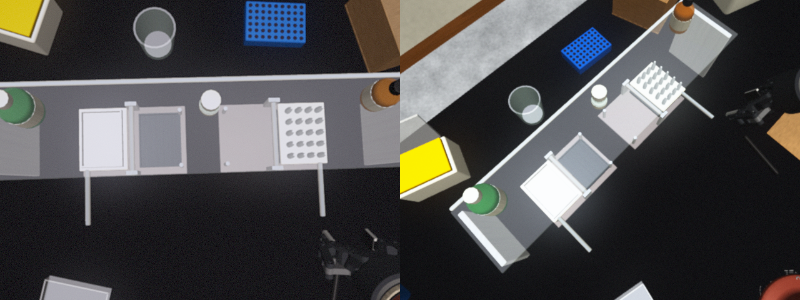

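The carrier lies turned over on its right, the tray carrier is unmoved, and the gripper is clear. Handing in.

```bash
python3 -c "
from station import ctrl
print(ctrl.finish_job())"
```

```text
the job is handed in; nothing more can be done
None
```

The tube carrier now lies turned over on its right-hand stop, lowered under grip all the way, and the tray carrier and shelf were left alone; I handed the job in at about 7.5 s, but no verdict was returned.

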